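# Shut the marked stopcock under the sliding cover

## Robot

A 6-joint arm with a two-finger parallel gripper is mounted at the origin on a cart in front of the work surface, level with it; the furniture and walls round the work are solid. World frame = base frame: x ahead of the robot, y to its left, z up, the work surface at z = 0. Lengths are in m, angles in rad, forces in N, time in s.
With the tool pointing down it reaches from about 0.35 to 0.85 m from the base axis. Payload 8.1 kg.
Tool frame: the origin (TCP) lies at the very end of the fingers, on their centre line; the grasp point (between the pads) lies 19 mm behind it; y points along the fingers, x is the direction in which the jaws open and shut, and the axes are right-handed (so a half turn about y gives the same grasp; the last joint's range is limited). The gripper opens to 85 mm and grips with 20 to 120 N. Pads are 22 mm wide; open, the fingers measure 114 mm over their backs; the gripper's body (76 mm by 85 mm) begins 54 mm behind the grasp point. The pads swing forward as they close: fully open they stand 13 mm farther back than shut.
Start: joints at [1.26, 0.13, 1.488, -0, 1.523, -0.085], TCP at [0.134, 0.585, 0.192] pointing down, gripper open.
Joint ranges: [-2.96, 2.96], [-0.89, 2.26], [0.02, 2.5], [-1.34, 4.48], [0, 2.73], [-2.66, 2.66]. Speed limits (rad/s): [2.39, 2.39, 2.79, 3.14, 3.14, 3.14].

## Interface

Orientations are given as a unit quaternion [x, y, z, w].
In Python, from rig import * gives the robot as it stands.
- The arm moves only by the tool drive_tool, never from a script. Its argument "deltas" is a list of rows, each a list of 3 entries, a list of its own where there are three numbers: the shift along the tool's x, y, z in mm, then the turn, a rotation vector about the tool's x, y, z in rad, then the closure in counts, from 0 (fully open) to 255 (shut). In form: [[[tx, ty, tz], [ax, ay, az], jaw], ...]. A call has 1 to 8 rows; each row shifts and turns the pose as measured when the row begins, along the tool's axes as they then stand; what a row does not reach is not made up. A row lasts 1/8 s, in which the tool goes at most 62.5 mm and 10.7 degrees, less where a joint would pass 70% of its speed; a pose out of reach is approached as far as the arm can. A call with a gripper value outside its range is refused whole. The fingers move at their own pace and stop on an object; "force" is the grip in N (left out, the last holds). Time passes only in rows, so rows that do not move let the fingers close. It gives the time, the measured TCP pose, the force and the opening at its end, in the units of the state.
- get_obs(): the state, without advancing time (a new reading comes with each control period).
- capture(name): name is "scene" or "top" or "wrist"; returns a dict with "pixels" (480x640x3 uint8, red, green, blue), "depth" (480x640 float32, m along the optical axis (not along the pixel's ray), 0 where there is no reading), "K" (3x3 intrinsics, pixels), "rvec" (rotation vector, rad) and "tvec" (3), from world to camera coordinates, as OpenCV has them. Camera axes: x right, y down, z forward; pixel columns grow to the right and rows downward; lengths in m; the calibration is good to about 2 mm. A picture is of the moment at which its call begins.
- hand_in(): hands the job in, once; it reports no verdict.
The state is a dict: "clock": time; "joints": joint angles; "joint_vel": joint speeds; "tau": joint torques, N m; "tool_pos": TCP position; "orientation": TCP orientation; "contact_force": force on the tool from outside, world axes, zero at the start; "moment": the same for the moment, N m; "finger_gap": opening from 0.0 (shut) to 1.0 (fully open).
Only numpy, scipy, OpenCV 4.12 (cv2) and the standard library are available. Lean on these libraries where they do the work, as an engineer would, in place of code of your own. Each camera call takes 0.05 s, during which the arm holds its last target. There are 200 camera calls.

## Task

Push the flat cover of the valve box by its rib fully aside, over the box's blank half, so that the two stopcock handles show; then push the marked handle (the one that ends in a round disc with a stud) a quarter turn counter-clockwise, fully shut against its stop. Leave the cover aside, and do not move the plain handle or the small things standing round the box. Only push, gently, with the fingers: grip or lift nothing.

Things in the scene. Friction and masses are not known exactly. Their poses are not given: they have to be found in the camera images.
- valve_box: grey valve box fixed to the cart, 220 along its x, 230 along its y, walls 52 high. Origin: centre of its underside; z up. Its right half (y from -109 to 0, x from -102 to 102) is an open bay, floor 10 high, holding two stopcocks; its left half (y 0 to 115) is a blank solid deck 52 high. Guide rails along both x edges stand to 65 high. Hose nipples stick out 14 at the right and left sides
- cover (a joint): travel of the flat steel cover along the box's +y (m): 0 = right over the bay, hiding both stopcocks; 0.110 = fully aside at its stop, over the blank deck. It only slides, with light friction (about 1.5 N plus 6 N s/m), stays where it is left, and meets a rigid stop at 0.110, so go slowly there; within about 15 mm of the stop counts as aside. Starts at 0 to 0.012
- cover_rib (a point): centre of the upright push rib on the cover, at 67 above the cart; moves with the cover. The rib is 80 long (box x), 8 thick (box y) and stands from the cover's top face (57 above the cart; a flat rib foot, 18 wide, to 59.3) to 76. The cover is 200 x 106 x 5 and the rib is in its middle; axes as the box's
- marked_valve: brass stopcock with the marked handle, fixed in the bay, at box x -50 or +40 (which one varies), box y -38. Origin: on the handle's vertical pivot axis, 10 above the cart; axes as the box's. Its pipe runs along box y, top 23 above the cart; its body round the pivot is 22 across
- marked_handle (a joint): handle angle (rad), growing counter-clockwise seen from above: 0 = open, handle along the pipe, pointing from the pivot to box -y; 1.571 = shut at its stop, handle across the pipe, pointing to box +x. Friction about 0.11 N m; stays where it is left. Starts at 0 to 0.3
- marked_tip (a point): The MARKED handle: a black bar 10 wide ending in a round disc, 26 across and centred 38 from the pivot, with a round steel stud on it (stud to 47.5 above the cart). The handle stands from 30 to 44 above the cart, well below the closed cover. This point is on the bar's centre line, 38 from the pivot, 37 above the cart; it turns with the handle
- plain_valve: brass stopcock with the plain handle, fixed in the bay, at box x -50 or +40 (which one varies), box y -38. Origin: on the handle's vertical pivot axis, 10 above the cart; axes as the box's. Its pipe runs along box y, top 23 above the cart; its body round the pivot is 22 across
- plain_handle (a joint): handle angle (rad), growing counter-clockwise seen from above: 0 = open, handle along the pipe, pointing from the pivot to box -y; 1.571 = shut at its stop, handle across the pipe, pointing to box +x. Friction about 0.11 N m; stays where it is left. Starts at 0 to 0.3
- plain_tip (a point): The plain handle: a straight black bar 10 wide, 50 long from the pivot, no disc. The handle stands from 30 to 44 above the cart, well below the closed cover. This point is on the bar's centre line, 38 from the pivot, 37 above the cart; it turns with the handle
- cover_box_a: small square box for cover slips, 34x34x17, blue lower half (mm); loose bystander beside the box, to be left alone. Origin: centre of underside
- cover_box_b: small square box for cover slips, 34x34x17, pale (mm); loose bystander beside the box, to be left alone. Origin: centre of underside
- marker_black: capped laboratory marker lying down, 132 long, 13 thick (mm); loose bystander beside the box, to be left alone. Origin: centre of underside
- oil_bottle: small amber bottle with black cap, 28 across, 57 high (mm); loose bystander beside the box, to be left alone. Origin: centre of underside
- dropper_bottle_a: amber dropper bottle, 33 across, 82 high (mm); loose bystander beside the box, to be left alone. Origin: centre of underside

How it is judged:
On the way, in this order (a step that is already met when the one before it is completed fails the run):
1. the cover is fully aside, the marked handle still open (value of joint cover above 0.09 m and value of joint marked_handle below 0.6 rad), for 0.2 s.
2. the marked handle is shut (value of joint marked_handle above 1.45 rad and value of joint cover above 0.09 m), for 0.2 s.
At the end, for the whole second after the job is handed in: the cover is at rest at least 90 mm along its 110 mm travel; the marked handle is at rest, shut to at least 1.45 of 1.571 rad; the plain handle's tip is within 10 mm and each small thing within 15 mm of where it was (all of step 2 and value of joint plain_handle below 0.5 rad and not (distance of plain_tip from where it was at the start of the episode above 0.01 m) and velocity of joint marked_handle below 0.05 rad/s and velocity of joint cover below 0.01 m/s and not (distance of cover_box_a from where it was at the start of the episode above 0.015 m) and not (distance of cover_box_b from where it was at the start of the episode above 0.015 m) and not (distance of marker_black from where it was at the start of the episode above 0.015 m) and not (distance of oil_bottle from where it was at the start of the episode above 0.015 m) and not (distance of dropper_bottle_a from where it was at the start of the episode above 0.015 m)); the robot touches nothing.
It fails at once if the plain handle is moved (tip by more than 10 mm) (distance of plain_tip from where it was at the start of the episode above 0.01 m).
It fails at once if a small thing round the box is moved by more than 15 mm, or lifted (distance of any of cover_box_a, cover_box_b, marker_black, oil_bottle, dropper_bottle_a from where it was at the start of the episode above 0.015 m).
It fails at once if the cover or a handle is gripped or shoved hard (over 45 N from the fingers) (contact force between the fingers and valve_box above 45 N or contact force between the fingers and marked_valve above 45 N or contact force between the fingers and plain_valve above 45 N).
It also fails if it takes over 45 s, if anything falls off the work surface, if the arm or the gripper's body presses on something with over 40 N, if the wrist force passes 120 N, or if a joint passes its speed limit or range.

## Working session

There is one attempt and no reset: what is moved stays moved. The work goes in short steps, Python scripts to look and compute and a tool call to move; the robot and the scene stay as the last step left them, time stands still between calls to the robot, and variables do not carry over. Pictures are saved under pics/ and viewed, about 8 in all and at most 12, crops included, and the job is handed in when it is done.

Besides the shell and the picture viewer there is one more tool, called after "Request:" as name(argument=value, ...), one argument or row to a line, values as JSON. drive_tool: Moves the arm, as the interface text tells. Its arguments: {"type":"object","properties":{"deltas":{"type":"array"},"force":{"type":"number"}},"required":["deltas"]}

```bash
mkdir -p pics; cat > h.py <<'E'
from rig import *
import numpy as np, cv2
from scipy.spatial.transform import Rotation as R
def cloud(c):
    K=c["K"];d=c["depth"];v,u=np.mgrid[:480,:640]
    P=np.stack([(u-K[0,2])/K[0,0]*d,(v-K[1,2])/K[1,1]*d,d],-1)
    Rm=cv2.Rodrigues(np.array(c["rvec"],float))[0]
    return (P-np.array(c["tvec"]).ravel())@Rm
def save(c,n): cv2.imwrite("pics/"+n,c["pixels"][:,:,::-1])
E
python3 - <<'E'
from h import *
t=capture("top");s=capture("scene")
im=np.vstack([t["pixels"],s["pixels"]])
save(t,"t0.png");save(s,"s0.png")
np.savez("top0.npz",**t)
o=get_obs();print(o)
r=R.from_quat(o["orientation"]).as_matrix();print(r.round(3))
E
```

```text
{'clock': 0.1, 'joints': array([ 1.25957130e+00,  1.31132618e-01,  1.48915411e+00, -2.20819196e-05,
        1.52300781e+00, -8.53901766e-02]), 'joint_vel': array([ 0.00039121, -0.00155995, -0.00348554,  0.00034156, -0.00135337,
        0.00054986]), 'tau': array([ 1.69204803e-03, -5.70947492e+01, -5.01944911e+01, -8.71320390e-05,
        8.01694812e-03,  5.16137106e-05]), 'tool_pos': array([0.13416126, 0.58423419, 0.19153027]), 'orientation': array([ 0.55349398,  0.43998049, -0.44097376, -0.55281437]), 'contact_force': array([-0.22138392, -0.20268508,  0.51530896]), 'moment': array([ 0.01138887, -0.00842541,  0.02952123]), 'finger_gap': 1.0041819999721062}
[[ 0.224 -0.001 -0.975]
 [ 0.975 -0.002  0.224]
 [-0.002 -1.     0.   ]]
```

View pics/t0.png

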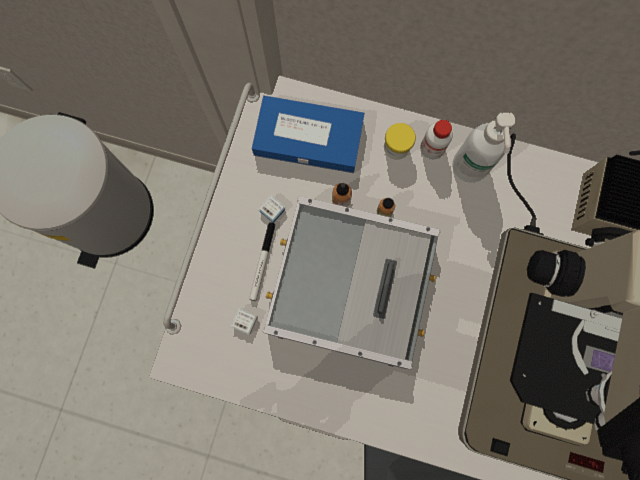

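View pics/s0.png

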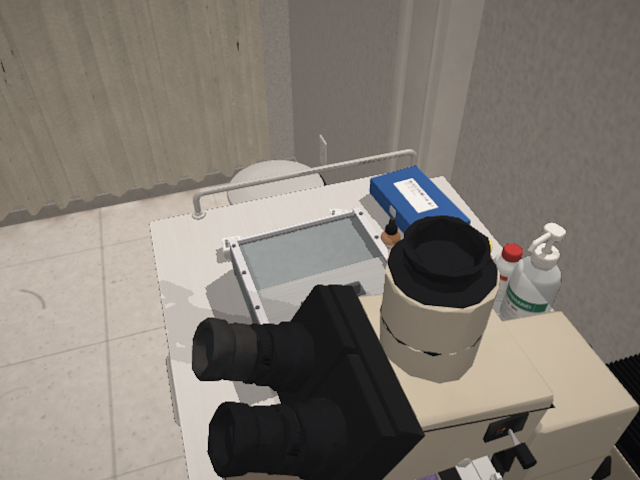

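The top view shows the box: rails from about (300,200) to (437,232) on one end and (268,332) to (410,365) on the other. The rib is at about (385,288), with the blank deck to its left in the image. A microscope stands to the right. In the scene view the microscope hides most of the box.

```bash
cat > a.py <<'E'
from h import *
t=dict(np.load("top0.npz"));P=cloud(t)
for n,(u,v) in dict(rib=(387,285),ribtop=(391,262),ribbot=(380,315),deck=(320,260),cover=(365,300),c1=(300,203),c2=(436,233),c3=(269,331),c4=(409,363),tableL=(200,340),tableR=(445,400),scopebase=(490,380),eyep=(555,270),scopehead=(620,300),drop=(342,190),oil=(388,204),slipA=(272,208),slipB=(244,322),blue=(300,130),fridge=(610,200),blackbot=(400,470),bottle=(485,150),bin=(50,180)).items():
    print(n,P[v,u].round(3))
E
python3 a.py
python3 - <<'E'
from h import *
t=dict(np.load("top0.npz"));P=cloud(t);hsv=cv2.cvtColor(t["pixels"],cv2.COLOR_RGB2HSV)
z=P[...,2];m=((z>.066)&(z<.085)).astype(np.uint8);m[:,:290]=0;m[:,450:]=0;m[:215]=0;m[365:]=0
n,l,st,c=cv2.connectedComponentsWithStats(m)
for i in range(1,n):
    if st[i,4]>80:
        q=P[l==i];print("blob",st[i],q.mean(0).round(4));r=cv2.minAreaRect((q[:,:2]*1000).astype(np.float32));print(r)
m=((z>.058)&(z<.068)).astype(np.uint8);m[:,:260]=0;m[:,445:]=0;m[:198]=0;m[370:]=0
n,l,st,c=cv2.connectedComponentsWithStats(m)
for i in range(1,n):
    if st[i,4]>80:
        q=P[l==i];print("rail",st[i],q.mean(0).round(4),cv2.minAreaRect((q[:,:2]*1000).astype(np.float32)))
# tall things map near box
for zz in (.1,.2,.3,.4):
    q=P[(z>zz)&(z<1.2)];q=q[(abs(q[:,0])<1)&(abs(q[:,1])<1.2)];print(zz,q.min(0).round(2),q.max(0).round(2))
w=capture("wrist");save(w,"w0.png")
E
```

```text
rib [0.503 0.212 0.077]
ribtop [0.538 0.206 0.077]
ribbot [0.459 0.22  0.061]
deck [0.542 0.314 0.055]
cover [0.481 0.243 0.057]
c1 [0.631 0.347 0.066]
c2 [0.587 0.134 0.067]
c3 [0.43  0.388 0.067]
c4 [0.388 0.178 0.067]
tableL [ 0.416  0.505 -0.001]
tableR [0.332 0.111 0.001]
scopebase [0.366 0.052 0.045]
eyep [ 0.518 -0.007  0.162]
scopehead [ 0.467 -0.034  0.271]
drop [0.652 0.282 0.072]
oil [0.634 0.208 0.06 ]
slipA [0.634 0.396 0.018]
slipB [0.445 0.432 0.021]
blue [0.766 0.353 0.035]
fridge [ 0.619 -0.09   0.162]
blackbot [ 0.11   0.096 -0.623]
bottle [0.702 0.072 0.126]
bin [ 0.794  0.968 -0.368]
blob [378 262  16  52 300] [0.4993 0.214  0.076 ]
((500.000244140625, 213.52145385742188), (8.567360877990723, 78.85990142822266), 77.2984848022461)
rail [ 263  198  177  172 7198] [0.5013 0.2387 0.0613] ((511.6605529785156, 262.5216064453125), (228.85546875, 220.79983520507812), 77.56083679199219)
0.1 [ 0.29 -0.18  0.1 ] [0.96 0.6  0.91]
0.2 [ 0.29 -0.12  0.2 ] [0.89 0.56 0.91]
0.3 [ 0.29 -0.07  0.3 ] [0.83 0.31 0.91]
0.4 [0.39 0.31 0.91] [0.39 0.31 0.91]
```

View pics/w0.png

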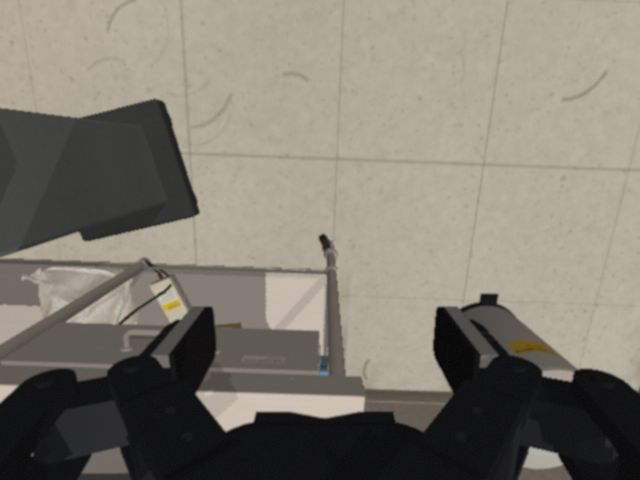

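```bash
python3 - <<'E'
from h import *
t=dict(np.load("top0.npz"));P=cloud(t).reshape(-1,3)
P=P[(P[:,0]>.2)&(P[:,0]<.75)&(P[:,1]<.2)&(P[:,1]>-.3)]
for a,b in((.03,.06),(.08,.12),(.12,.18),(.18,.25),(.25,.32),(.32,.9)):
    q=P[(P[:,2]>a)&(P[:,2]<b)]
    for x in np.arange(.25,.75,.1):
        s=q[(q[:,0]>=x)&(q[:,0]<x+.1)]
        if len(s)>5: print(a,b,x.round(2),"ymax",np.percentile(s[:,1],99).round(3),len(s))
o=get_obs();r=R.from_quat(o["orientation"]).as_matrix();p=o["tool_pos"]
B=np.array([.5117,.2625]);ang=np.deg2rad(-12.44)
x=np.array([np.cos(ang),np.sin(ang)]);y=np.array([-x[1],x[0]])
g=np.array([.4993,.214]);g=g-y*.04
print(g,r.T@(np.r_[g,.15]-p)*1000,"tool x vs box",r[:2,0]@x,r[:2,0]@y, "rib box",(np.array([.4993,.214])-B)@np.c_[x,y])
E
```

```text
0.03 0.06 0.25 ymax 0.091 6250
0.03 0.06 0.35 ymax 0.197 3269
0.03 0.06 0.45 ymax 0.199 4358
0.03 0.06 0.55 ymax 0.199 2675
0.03 0.06 0.65 ymax 0.199 967
0.08 0.12 0.45 ymax -0.011 50
0.08 0.12 0.55 ymax -0.076 808
0.08 0.12 0.65 ymax 0.137 1134
0.12 0.18 0.25 ymax 0.05 1134
0.12 0.18 0.35 ymax 0.059 7013
0.12 0.18 0.45 ymax 0.037 3725
0.12 0.18 0.55 ymax -0.077 2458
0.12 0.18 0.65 ymax 0.085 1797
0.18 0.25 0.25 ymax -0.014 204
0.18 0.25 0.35 ymax -0.015 687
0.18 0.25 0.45 ymax 0.003 2332
0.18 0.25 0.55 ymax -0.057 28
0.18 0.25 0.65 ymax 0.074 432
0.25 0.32 0.25 ymax 0.016 682
0.25 0.32 0.35 ymax -0.0 1552
0.25 0.32 0.45 ymax -0.027 1807
0.25 0.32 0.55 ymax -0.06 6
0.32 0.9 0.25 ymax 0.014 1516
0.32 0.9 0.35 ymax 0.005 994
[0.49068332 0.17493911] [-319.09959736   42.06105549 -439.13308085] tool x vs box 0.008663143193540631 0.9999613971401871 rib box [-0.00166114 -0.0500325 ]
```

Request:
drive_tool(
  deltas=[
    [[-40, 0, -55], [0, 0, 0], 255],
    [[-40, 0, -55], [0, 0, 0], 255],
    [[-40, 0, -55], [0, 0, 0], 255],
    [[-40, 0, -55], [0, 0, 0], 255],
    [[-40, 0, -55], [0, 0, 0], 255],
    [[-40, 0, -55], [0, 0, 0], 255],
    [[-40, 0, -55], [0, 0, 0], 255],
    [[-20, 0, -30], [0, 0, 0], 255],
  ],
  force=20,
)

```text
clock: 1.15
tool_pos: [0.4483, 0.2241, 0.1896]
orientation: [0.552, 0.441, -0.443, -0.551]
contact_force: [-0.8, 1.9, 0.1]
finger_gap: 0.0
```

```bash
cat >> h.py <<'E'
B=np.array([.5117,.2625]);ang=np.deg2rad(-12.44)
bx=np.array([np.cos(ang),np.sin(ang)]);by=np.array([-bx[1],bx[0]])
def st():
    o=get_obs();r=R.from_quat(o["orientation"]).as_matrix();p=o["tool_pos"]
    print("t",o["clock"],"tcp box mm",((p[:2]-B)@np.c_[bx,by]*1000).round(1),"z",(p[2]*1000).round(1),"yaw err toolx.boxx",(r[:2,0]@bx).round(3),"down",r[:,1].round(3),"F",o["contact_force"].round(1),"gap",round(o["finger_gap"],2))
    return o,r,p
E
python3 -c "
from h import *
st();w=capture('wrist');save(w,'w1.png')"
```

```text
t 1.15 tcp box mm [-53.7 -51.2] z 189.6 yaw err toolx.boxx 0.002 down [-0.001 -0.004 -1.   ] F [-0.8  1.9  0.1] gap 0.0
```

View pics/w1.png

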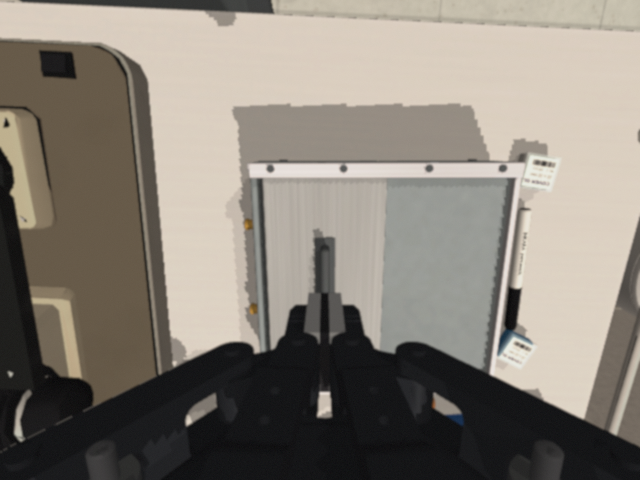

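The fingers are shut over the cover, with the rib just beyond their tips at about (323,265). The bystanders are clear, at about (540,172) to (515,350).

Request:
drive_tool(
  deltas=[
    [[-15, 0, -27], [0, 0, 0], 255],
    [[-13, 20, -27], [0, 0, 0], 255],
    [[0, 50, 0], [0, 0, 0], 255],
    [[0, 30, 0], [0, 0, 0], 255],
    [[0, 12, 0], [0, 0, 0], 255],
  ],
)

```text
clock: 1.82
tool_pos: [0.5, 0.1794, 0.0756]
orientation: [0.555, 0.44, -0.441, -0.551]
contact_force: [-0.3, 0.1, 0.5]
finger_gap: 0.003
```

```bash
python3 -c "
from h import *
st();w=capture('wrist');save(w,'w2.png')"
```

```text
t 1.825 tcp box mm [  6.5 -83.7] z 75.6 yaw err toolx.boxx 0.007 down [ 0.002 -0.005 -1.   ] F [-0.3  0.1  0.5] gap 0.0
```

Request:
drive_tool(
  deltas=[
    [[0, 10, 0], [0, 0, 0], 255],
    [[8, 0, 0], [0, 0, 0], 255],
    [[12, 0, 0], [0, 0, 0], 255],
    [[14, 0, 0], [0, 0, 0], 255],
    [[14, 0, 0], [0, 0, 0], 255],
    [[14, 0, 0], [0, 0, 0], 255],
  ],
)

```text
clock: 2.62
tool_pos: [0.5168, 0.2455, 0.0686]
orientation: [0.555, 0.443, -0.439, -0.55]
contact_force: [-0.8, -0.4, -1.6]
finger_gap: 0.0
```

```bash
python3 -c "
from h import *
st()"
```

```text
t 2.625 tcp box mm [  8.7 -15.5] z 68.6 yaw err toolx.boxx 0.007 down [ 0.008 -0.002 -1.   ] F [-0.8 -0.4 -1.6] gap 0.0
```

```bash
python3 -c "
from h import *
w=capture('wrist');save(w,'w2b.png')"
```

```text
(no output)
```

View pics/w2b.png

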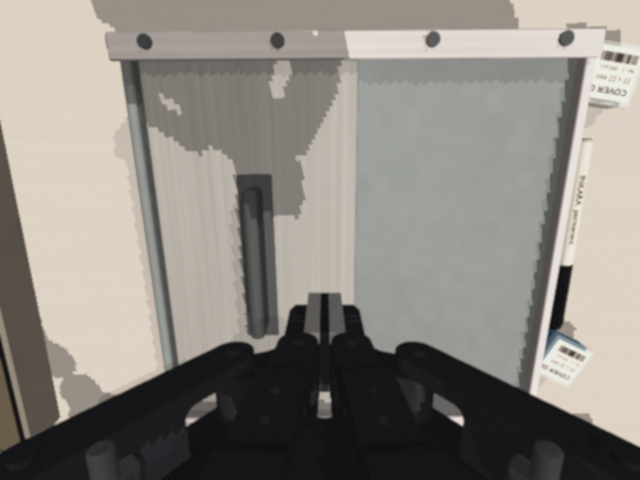

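The cover has not moved: the rib is at (255,260), left of the fingers, so they passed over it or missed it. I'll check positions in 3D.

```bash
python3 -c "
from h import *
st();w=capture('wrist');P=cloud(w);t=capture('top');save(t,'t2.png')
def b(p): return np.r_[(p[:2]-B)@np.c_[bx,by],p[2]]*1000
for n,u,v in (('rib top',252,192),('rib mid',257,260),('rib end',258,325),('coverL',190,250),('cover',300,250),('tipL',315,300),('tipR',334,300),('tip',316,325),('tip',334,340),('deck',450,200),('rail',345,44)): print(n,b(P[v,u]).round(1))
T=cloud(t);z=T[...,2];m=((z>.066)&(z<.085));m[:,:290]=0;m[:,450:]=0;m[:215]=0;m[365:]=0
q=T[m];print(len(q),b(q.min(0)),b(q.max(0)))
"
```

```text
t 2.675 tcp box mm [  8.6 -13.9] z 68.7 yaw err toolx.boxx 0.006 down [ 0.008 -0.001 -1.   ] F [-1.3  0.9  1.2] gap -0.0
rib top [-38.5 -47.3  73.7]
rib mid [ -4.5 -46.8  74. ]
rib end [ 30.2 -47.8  76.6]
coverL [ -4.9 -86.8  56. ]
cover [ -4.7 -26.3  56.5]
tipL [ -2.5 -16.6 119.3]
tipR [ -2.5  -9.3 119.5]
tip [ -2.1 -15.7 139.1]
tip [ -4.  -10.1 152.2]
deck [-30.9  55.2  51.4]
rail [-103.7   -3.    64.7]
336 [-102.24069379  -76.52048387   66.00386506] [-29.96733648  89.24672095  79.18965747]
```

```bash
python3 -c "
from h import *
w=capture('wrist');P=cloud(w)
def b(p): return np.r_[(p[:2]-B)@np.c_[bx,by],p[2]]*1000
Rm=cv2.Rodrigues(np.array(w['rvec'],float))[0];print('cam',b(-Rm.T@np.array(w['tvec']).ravel()))
for v in range(286,312,3): print(v,[b(P[v,u]).round(0).tolist() for u in (312,324,336)])
t=capture('top');T=cloud(t)
cv2.imwrite('pics/t3.png',cv2.resize(t['pixels'][180:380,240:460,::-1],None,fx=3,fy=3))
"
```

```text
cam [-59.2934923  -14.46347672 248.70338108]
286 [[16.0, -22.0, 57.0], [16.0, -15.0, 57.0], [16.0, -9.0, 57.0]]
289 [[18.0, -22.0, 56.0], [18.0, -15.0, 58.0], [18.0, -9.0, 57.0]]
292 [[20.0, -22.0, 56.0], [20.0, -15.0, 56.0], [20.0, -9.0, 56.0]]
295 [[-2.0, -20.0, 113.0], [-2.0, -15.0, 114.0], [-3.0, -10.0, 114.0]]
298 [[-2.0, -20.0, 117.0], [-2.0, -15.0, 117.0], [-2.0, -10.0, 116.0]]
301 [[-3.0, -20.0, 120.0], [-3.0, -15.0, 120.0], [-3.0, -11.0, 120.0]]
304 [[-3.0, -20.0, 123.0], [-2.0, -15.0, 122.0], [-2.0, -11.0, 122.0]]
307 [[-2.0, -20.0, 125.0], [-2.0, -15.0, 124.0], [-3.0, -11.0, 125.0]]
310 [[-3.0, -19.0, 129.0], [-3.0, -15.0, 128.0], [-3.0, -11.0, 128.0]]
```

View pics/t3.png

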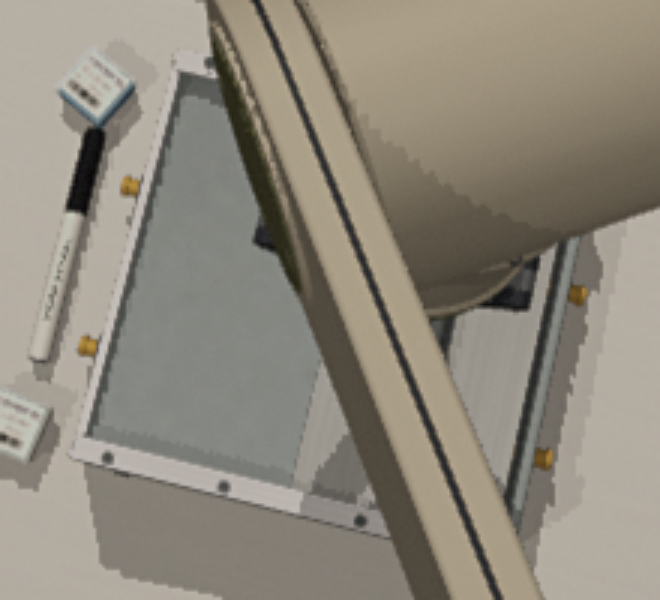

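The image shows the fingertip edge at z≈113 mm, while the state reports 69 mm. The rib not moving agrees with the image. I'll go back behind the rib and test this before descending further.

Request:
drive_tool(
  deltas=[
    [[0, -12, 0], [0, 0, 0], 255],
    [[-25, 0, 0], [0, 0, 0], 255],
    [[-25, 0, 0], [0, 0, 0], 255],
    [[-20, 0, 0], [0, 0, 0], 255],
    [[-5, 0, 0], [0, 0, 0], 255],
    [[0, 0, 0], [0, 0, 0], 255],
  ],
)

```text
clock: 3.62
tool_pos: [0.5001, 0.1673, 0.0843]
orientation: [0.556, 0.442, -0.438, -0.55]
contact_force: [-0.2, -0.1, 0.0]
finger_gap: 0.006
```

```bash
cat >> h.py <<'E'
def b(p): return np.r_[(p[:2]-B)@np.c_[bx,by],p[2]]*1000
def tip(w=None):
    w=w or capture('wrist');d=w['depth']
    P=cloud(w)
    for u in (316,324,332):
        col=d[:,u];near=np.where((col>0)&(col<.16))[0]
        if len(near): v=near[0];print('tip edge',u,v,col[v].round(3),b(P[v+1,u]).round(0),'behind',b(P[v-3,u]).round(0))
    return w
E
python3 -c "
from h import *
st();tip()
o=get_obs();print(o['joints'].round(3))"
```

```text
t 3.625 tcp box mm [  9.2 -95.5] z 84.3 yaw err toolx.boxx 0.009 down [ 0.01  -0.003 -1.   ] F [-0.2 -0.1  0. ] gap 0.01
tip edge 316 293 0.147 [ -2. -98. 129.] behind [  25. -100.   58.]
tip edge 324 293 0.148 [ -1. -95. 128.] behind [ 26. -95.  56.]
tip edge 332 293 0.147 [ -1. -91. 127.] behind [ 26. -90.  57.]
[ 0.23   0.005  1.822 -0.005  1.307 -1.114]
```

Request:
drive_tool(
  deltas=[
    [[12, 15, 5], [0, 0, 0], 255],
    [[3, 8, 3], [0, 0, 0], 255],
    [[0, 5, 0], [0, 0, 0], 255],
    [[0, 5, 0], [0, 0, 0], 255],
    [[0, 4, 0], [0, 0, 0], 255],
    [[0, 4, 0], [0, 0, 0], 255],
  ],
)

```text
clock: 4.42
tool_pos: [0.4951, 0.1868, 0.0393]
orientation: [0.555, 0.443, -0.439, -0.55]
contact_force: [-0.2, 0.8, -0.5]
finger_gap: -0.002
```

```bash
python3 -c "
from h import *
st();w=tip();save(w,'w3.png')"
```

```text
t 4.425 tcp box mm [  0.1 -77.5] z 39.3 yaw err toolx.boxx 0.007 down [ 0.008 -0.003 -1.   ] F [-0.2  0.8 -0.5] gap -0.0
tip edge 316 32 0.139 [-109.  -79.   64.] behind [-128.  -80.   -1.]
tip edge 324 32 0.138 [-109.  -76.   65.] behind [-128.  -76.   -0.]
tip edge 332 31 0.14 [-109.  -73.   65.] behind [-129.  -72.   -1.]
```

There is no contact at reported z=39 mm, which is below the cover top. That confirms the true tip is about 44 mm above the reported TCP.

Request:
drive_tool(
  deltas=[
    [[0, 8, 0], [0, 0, 0], 255],
    [[0, 6, 0], [0, 0, 0], 255],
    [[0, 3, 0], [0, 0, 0], 255],
    [[3, 0, 0], [0, 0, 0], 255],
    [[8, 0, 0], [0, 0, 0], 255],
    [[8, 0, 0], [0, 0, 0], 255],
    [[8, 0, 0], [0, 0, 0], 255],
  ],
)

```text
clock: 5.35
tool_pos: [0.5013, 0.2137, 0.0206]
orientation: [0.555, 0.442, -0.44, -0.55]
contact_force: [-0.5, -1.6, -0.2]
finger_gap: -0.006
```

```bash
cat >> h.py <<'E'
def look(w):
    P=cloud(w);q=(P.reshape(-1,3)[:,:2]-B)@np.c_[bx,by]*1000;z=P[...,2].ravel()*1000
    m=(z>70)&(z<80)&(abs(q[:,0])<60)&(q[:,1]>-100)&(q[:,1]<100);print('rib pts',m.sum(),np.percentile(q[m],[2,50,98],axis=0).round(1) if m.any() else '')
    V=np.array(w['depth']);n=(V>.1)&(V<.2)
    f=(z<110)&(z>60)&n.ravel()&(abs(q[:,0])<60);print('near low pts',f.sum(),np.percentile(np.c_[q,z][f],[2,98],axis=0).round(0) if f.any() else '')
E
python3 -c "
from h import *
st();w=capture('wrist');save(w,'w4.png');look(w)"
```

```text
t 5.35 tcp box mm [  0.3 -49.9] z 20.6 yaw err toolx.boxx 0.008 down [ 0.007 -0.004 -1.   ] F [-0.5 -1.6 -0.2] gap -0.01
rib pts 3206 [[-39.1 -60.3]
 [-12.9 -32.7]
 [  4.  -27.6]]
near low pts 9390 [[-39. -74.  64.]
 [  8. -23. 110.]]
```

The rib is moving now: it went from y −48 to about −31, at roughly 1.6 N. Continuing.

Request:
drive_tool(
  deltas=[
    [[10, 0, 0], [0, 0, 0], 255],
    [[12, 0, 0], [0, 0, 0], 255],
    [[12, 0, 0], [0, 0, 0], 255],
    [[12, 0, 0], [0, 0, 0], 255],
    [[12, 0, 0], [0, 0, 0], 255],
    [[8, 0, 0], [0, 0, 0], 255],
    [[5, 0, 0], [0, 0, 0], 255],
    [[4, 0, 0], [0, 0, 0], 255],
  ],
)

```text
clock: 6.4
tool_pos: [0.5191, 0.2936, 0.0207]
orientation: [0.555, 0.442, -0.44, -0.55]
contact_force: [-1.6, -1.8, 1.7]
finger_gap: -0.004
```

```bash
python3 -c "
from h import *
st();w=capture('wrist');save(w,'w5.png');look(w)"
```

```text
t 6.4 tcp box mm [ 0.5 32. ] z 20.7 yaw err toolx.boxx 0.007 down [ 0.007 -0.003 -1.   ] F [-1.6 -1.8  1.7] gap -0.0
rib pts 3204 [[-39.1  21.6]
 [-12.8  49.1]
 [  4.3  54.3]]
near low pts 9743 [[-40.   9.  60.]
 [  9. 111. 110.]]
```

Request:
drive_tool(
  deltas=[
    [[2, 0, 0], [0, 0, 0], 255],
    [[2, 0, 0], [0, 0, 0], 255],
    [[1, 0, 0], [0, 0, 0], 255],
  ],
)

```text
clock: 6.82
tool_pos: [0.5196, 0.2958, 0.0207]
orientation: [0.556, 0.441, -0.441, -0.55]
contact_force: [-3.7, -5.1, 4.7]
finger_gap: 0.001
```

```bash
python3 -c "
from h import *
st()"
```

```text
t 6.825 tcp box mm [ 0.6 34.2] z 20.7 yaw err toolx.boxx 0.008 down [ 0.005 -0.007 -1.   ] F [-3.7 -5.1  4.7] gap 0.0
```

The force is rising, so the cover is at its stop. Backing off, raising and looking.

Request:
drive_tool(
  deltas=[
    [[-10, 0, 0], [0, 0, 0], 255],
    [[-10, -40, 0], [0, 0, 0], 255],
    [[-35, -40, 0], [0, 0, 0], 255],
    [[-35, -15, 0], [0, 0, 0], 255],
    [[-10, 0, 0], [0, 0, 0], 255],
    [[0, 0, 0], [0, 0, 0], 255],
  ],
)

```text
clock: 7.58
tool_pos: [0.4966, 0.1952, 0.1185]
orientation: [0.556, 0.441, -0.44, -0.55]
contact_force: [0.1, 0.4, -0.2]
finger_gap: 0.002
```

```bash
python3 -c "
from h import *
st();w=capture('wrist');save(w,'w6.png');np.savez('w6.npz',**w);look(w)"
```

```text
t 7.575 tcp box mm [ -0.2 -69. ] z 118.5 yaw err toolx.boxx 0.008 down [ 0.008 -0.006 -1.   ] F [ 0.1  0.4 -0.2] gap 0.0
rib pts 1733 [[-38.5  48.5]
 [ -3.4  51.1]
 [ 36.6  55.9]]
near low pts 0
```

View pics/w6.png

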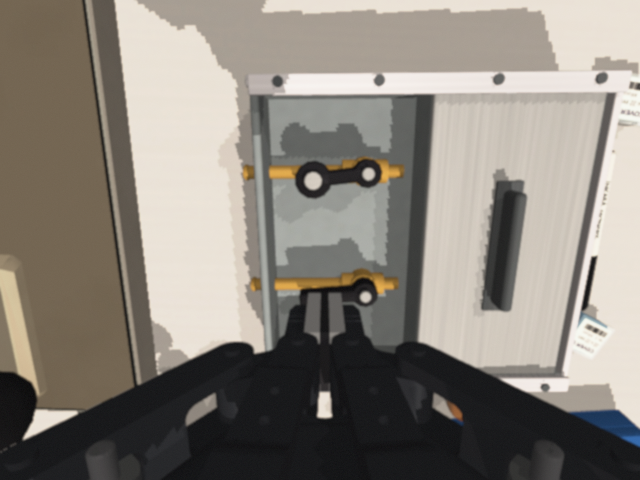

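The bay is open and the cover is aside, with the rib at (510,245). The marked handle has its disc at (313,180) and pivot at (368,173), on the box x −50 side. The plain handle's pivot is at (366,293).

```bash
python3 -c "
from h import *
w=dict(np.load('w6.npz'));P=cloud(w)
for n,u,v in (('stud',313,180),('disc',313,194),('discL',299,180),('piv',368,173),('plainpiv',366,293),('plain bar',335,293),('wall',260,200),('rail',320,84),('inner',320,100),('floor',340,230)): print(n,b(P[v,u]).round(1))
"
```

```text
stud [-46.  -75.8  47.1]
disc [-36.1 -76.   43.8]
discL [-45.7 -85.6  42.9]
piv [-50.5 -38.6  48. ]
plainpiv [ 36.9 -37.9  46.9]
plain bar [-11.3 -63.5 162.3]
wall [-68.2 -66.7 298.9]
rail [-103.5  -70.1   64.4]
inner [-100.9  -71.     9.6]
floor [ -2.7 -55.9  10. ]
```

```bash
python3 -c "
from h import *
w=dict(np.load('w6.npz'));P=cloud(w);d=w['depth']
t=b(np.array([.4966,.1952,.1185]))
print(t)
for v in range(295,480,15):
    print(v,[ (b(P[v,u])-t).round(0).astype(int).tolist() if 0<d[v,u]<.25 else '-' for u in (324,300,270,240,200,120)])
"
```

```text
[ -0.24791189 -68.97273766 118.5       ]
295 [[-11, 1, 45], '-', '-', '-', '-', '-']
310 [[-11, 1, 60], [-7, -8, 50], '-', '-', '-', '-']
325 [[-11, 1, 71], [-7, -7, 63], '-', '-', '-', '-']
340 [[-8, 1, 76], [-13, -6, 85], '-', '-', '-', '-']
355 [[-3, 1, 76], [-12, -5, 90], [-8, -15, 83], [-12, -22, 90], [-12, -33, 91], '-']
370 [[2, 1, 76], [-17, -4, 106], [-17, -11, 106], [-9, -22, 93], [-13, -31, 98], '-']
385 [[8, 1, 76], [-17, -4, 111], [-18, -10, 112], [-6, -21, 95], [-12, -29, 104], '-']
400 ['-', [-17, -4, 116], [-18, -10, 117], [-1, -22, 95], [-8, -29, 104], [-13, -45, 110]]
415 ['-', [-15, -3, 117], [-18, -9, 121], [-17, -15, 121], '-', [-12, -43, 114]]
430 [[-11, 1, 117], [-12, -4, 118], [-18, -8, 125], [-18, -14, 125], [7, -33, 97], [-12, -41, 118]]
445 [[-11, 1, 122], [-12, -3, 122], [-18, -8, 128], [-20, -13, 130], [8, -32, 102], [-9, -41, 119]]
460 [[-11, 1, 125], [-11, -3, 125], [-19, -7, 133], [-20, -12, 134], [-11, -22, 125], [-6, -41, 120]]
475 [[-11, 1, 129], [-11, -3, 128], [-20, -7, 136], [-20, -11, 137], [-20, -17, 136], [-6, -39, 124]]
```

Request:
drive_tool(
  deltas=[
    [[-4, 0, 40], [0, 0, 0], 255],
    [[-3, 0, 30], [0, 0, 0], 255],
    [[0, 0, 8], [0, 0, 0], 255],
    [[0, 30, 2], [0, 0, 0], 255],
    [[0, 30, 0], [0, 0, 0], 255],
    [[0, 10, 0], [0, 0, 0], 255],
    [[0, 0, 0], [0, 0, 0], 255],
  ],
)

```text
clock: 8.5
tool_pos: [0.4161, 0.2106, 0.0426]
orientation: [0.554, 0.442, -0.442, -0.55]
contact_force: [0.1, -0.2, 0.3]
finger_gap: -0.002
```

```bash
python3 -c "
from h import *
st()"
```

```text
t 8.5 tcp box mm [-82.1 -71.3] z 42.6 yaw err toolx.boxx 0.004 down [ 0.004 -0.005 -1.   ] F [ 0.1 -0.2  0.3] gap -0.0
```

Request:
drive_tool(
  deltas=[
    [[-4, 10, -4], [0, 0, 0], 255],
    [[0, 15, 0], [0, 0, 0], 255],
    [[0, 12, 0], [0, 0, 0], 255],
    [[0, 8, 0], [0, 0, 0], 255],
    [[0, 5, 0], [0, 0, 0], 255],
    [[0, 2, 0], [0, 0, 0], 255],
  ],
)

```text
clock: 9.25
tool_pos: [0.4218, 0.2058, -0.0108]
orientation: [0.555, 0.443, -0.441, -0.549]
contact_force: [0.4, -0.6, -0.2]
finger_gap: 0.004
```

```bash
python3 -c "
from h import *
st()"
```

```text
t 9.25 tcp box mm [-75.5 -74.8] z -10.8 yaw err toolx.boxx 0.004 down [ 0.007 -0.004 -1.   ] F [ 0.4 -0.6 -0.2] gap 0.0
```

Request:
drive_tool(
  deltas=[
    [[-3, 0, -8], [0, 0, 0], 255],
    [[-3, 0, -8], [0, 0, 0], 255],
    [[-2, 0, -8], [0, 0, 0], 255],
    [[0, 0, -6], [0, 0, 0], 255],
  ],
)

```text
clock: 9.75
tool_pos: [0.4494, 0.1915, -0.0104]
orientation: [0.554, 0.443, -0.441, -0.55]
contact_force: [-2.9, -0.6, 0.2]
finger_gap: -0.005
```

```bash
python3 -c "
from h import *
st();w=capture('wrist');save(w,'w7.png')"
```

```text
t 9.75 tcp box mm [-45.5 -82.8] z -10.4 yaw err toolx.boxx 0.004 down [ 0.004 -0.003 -1.   ] F [-2.9 -0.6  0.2] gap -0.01
```

View pics/w7.png

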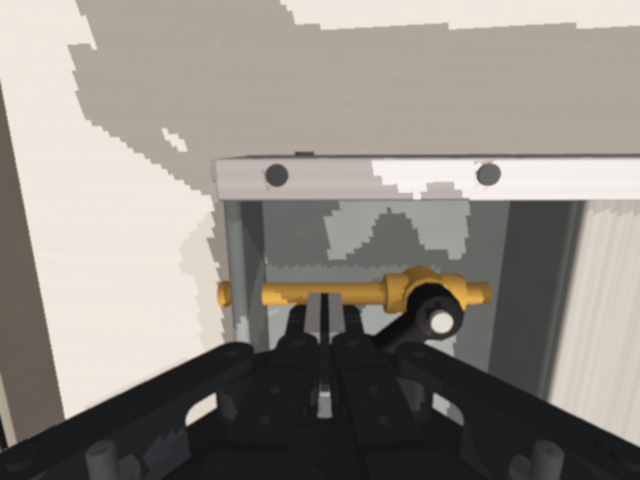

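The marked handle has turned: its bar now runs lower-left from the pivot at (440,320), roughly 0.6–0.7 rad. Continuing along the arc.

Request:
drive_tool(
  deltas=[
    [[3, 0, -8], [0, 0, 0], 255],
    [[4, 0, -7], [0, 0, 0], 255],
    [[6, 0, -6], [0, 0, 0], 255],
    [[6, 0, -4], [0, 0, 0], 255],
    [[4, 0, -3], [0, 0, 0], 255],
  ],
)

```text
clock: 10.42
tool_pos: [0.4784, 0.2042, -0.0124]
orientation: [0.553, 0.438, -0.446, -0.551]
contact_force: [-19.7, -20.6, 14.1]
finger_gap: -0.004
```

```bash
python3 -c "
from h import *
st()"
```

```text
t 10.425 tcp box mm [-20.  -64.1] z -12.4 yaw err toolx.boxx 0.004 down [-0.007 -0.01  -1.   ] F [-19.7 -20.6  14.1] gap -0.0
```

The force jumped to about 30 N, so it is probably at the stop. Backing off and looking.

Request:
drive_tool(
  deltas=[
    [[-5, 0, 3], [0, 0, 0], 255],
    [[-10, 0, 0], [0, 0, 0], 255],
    [[0, -40, 0], [0, 0, 0], 255],
    [[0, -50, 0], [0, 0, 0], 255],
    [[0, -40, 0], [0, 0, 0], 255],
    [[0, 0, 0], [0, 0, 0], 255],
  ],
)

```text
clock: 11.18
tool_pos: [0.4763, 0.1897, 0.1231]
orientation: [0.555, 0.44, -0.443, -0.55]
contact_force: [-0.2, 0.4, 0.2]
finger_gap: 0.003
```

```bash
python3 -c "
from h import *
st();w=capture('wrist');save(w,'w8.png');np.savez('w8.npz',**w)"
```

```text
t 11.175 tcp box mm [-18.9 -78.7] z 123.1 yaw err toolx.boxx 0.005 down [ 0.    -0.009 -1.   ] F [-0.2  0.4  0.2] gap 0.0
```

View pics/w8.png

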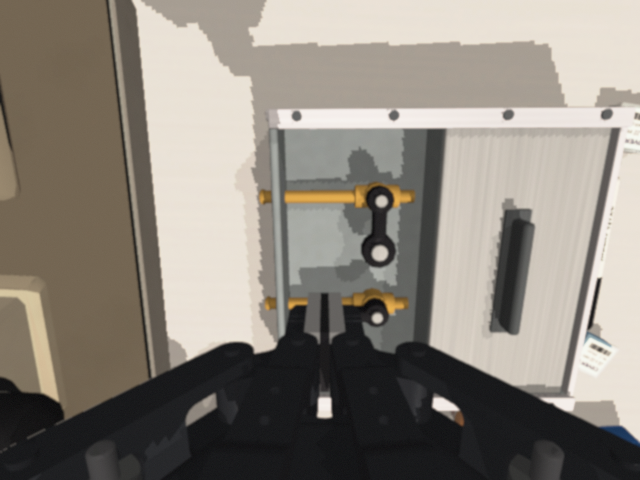

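The marked handle now points straight along +x, with its pivot at (380,200) and stud at (379,252). The cover is still aside, rib at (515,270). I'll measure, then retreat.

Request:
drive_tool(
  deltas=[
    [[-10, -30, 30], [0, 0, 0], 255],
    [[0, -30, 40], [0, 0, 0], 255],
    [[0, 0, 0], [0, 0, 0], 255],
  ],
)

```text
clock: 11.6
tool_pos: [0.4017, 0.1943, 0.178]
orientation: [0.554, 0.436, -0.446, -0.551]
contact_force: [1.5, 0.2, -0.6]
finger_gap: 0.0
```

```bash
python3 -c "
from h import *
w=dict(np.load('w8.npz'));P=cloud(w)
p,q=b(P[200,381]),b(P[252,379]);print(p.round(1),q.round(1),'angle',np.arctan2(q[1]-p[1],q[0]-p[0])+np.pi/2)
st();look(w);w=capture('wrist');save(w,'w9.png');np.savez('w9.npz',**w)"
```

```text
[-50.6 -38.5  46.3] [-12.7 -38.6  46.7] angle 1.5674078694587195
t 11.6 tcp box mm [-92.7 -90.2] z 178.0 yaw err toolx.boxx 0.006 down [-0.008 -0.011 -1.   ] F [ 1.5  0.2 -0.6] gap 0.0
rib pts 1593 [[-38.7  48.5]
 [ -3.3  51. ]
 [ 36.5  55.9]]
near low pts 0
```

View pics/w9.png

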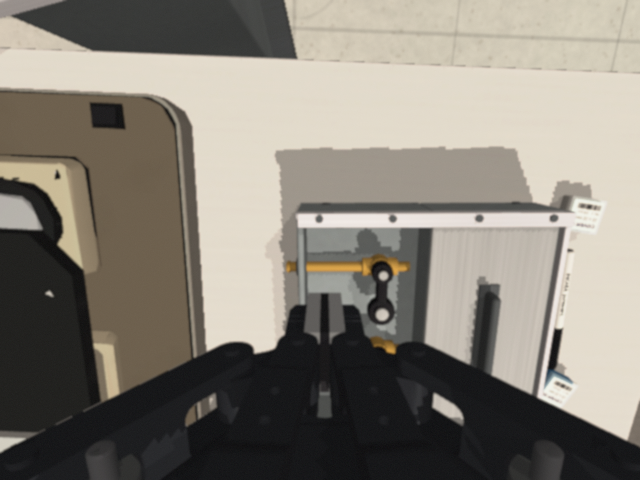

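```bash
python3 -c "
from h import *
print(hand_in());st()"
```

```text
the job is handed in; nothing more can be done
None
the job is handed in; nothing more can be done
```

I slid the cover aside to its stop, pushed the marked handle (at box x −50) a quarter turn counter-clockwise to its stop, moved clear and handed the job in at about 11.6 s.

- **Last checks:** the marked handle measured 1.567 rad, against 1.571 for fully shut. The rib's highest points were at about box y +51, from −48 at the start, so the cover has travelled about 100 mm plus its unknown start offset. The wrist force was near zero with the fingers clear.
- **Tool height disagreed:** the fingertips were really about 44 mm above the reported TCP. Because of this my first push passed over the rib without touching it. I confirmed the offset with the wrist camera and a careful descent, then corrected for it.
- **Force at the handle's stop:** the wrist reading rose to about 32 N, under the 45 N limit, and I backed off.
- **Not measured at the end:** the gripper blocked the view of the plain handle's bar and the two bottles. The fingers' commanded path stayed about 40 mm from the plain handle. The two cover-slip boxes and the marker looked undisturbed in the last picture, but I did not measure them.

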